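# Clamp a pair of nail-sample plates in the trigger clamp

## Task

Lay the loose sample plate squarely on top of the one that already lies in the trigger clamp, edges flush, and let go of it. Then pump the clamp's trigger (squeeze, let it spring back, squeeze again) until the sprung pad has pushed both plates against the end stop and its spring is pressed about half-way in, never pushing the ram or pad by hand and never bottoming the spring, which would crush the plates. Finish with the fingers still holding the trigger squeezed, and do not disturb the bottles, brush and phone.

Things in the scene. Friction and masses are not known exactly. Their poses are not given: they have to be found in the camera images.
- clamp: One-hand trigger clamp fixed to the table. Origin: on the table under its middle. x = pressing direction (handle to end stop), y across, z up. Along x: handle post -125 to -107 mm (26 wide, top 128 high), housing -127 to -55 (42 wide, 56 high), pad ahead of it, stop face at +100 (62 wide, 46 high). Plates lie on the 40 mm wide base rail, top 10 mm high, between pad and stop, at y = 0.
- handle (a point): Middle of the handle's back face (the face away from the trigger), 106 mm above the table; the handle is fixed and extends 22 mm above this point. Axes as the clamp.
- trigger: Trigger lever with a black roller (18 mm diameter, 26 mm long, lying across the clamp) on top. Origin: its pivot, 50 mm above the table; the roller is 56 mm above it. Swings 0 to 0.40 rad about the clamp's y. Squeezing takes 6 to 15 N at the roller; a spring swings it back. A full squeeze feeds the ram 7 to 9 mm through a one-way grip (the first 4 mm take up slack); on the return the ram stays.
- roller_mid (a point): Centre of the trigger roller (radius 9 mm), 106 mm above the table when released. At rest its front is 62 mm ahead of the handle's back face; squeezing swings it up to 22 mm straight back towards the handle (-x of the clamp). The handle does not move, so all the travel is at the roller.
- ram: Ram: steel bar through the housing with a black head (36 mm wide), carrying the sprung pad; slides along the clamp's x. Origin: the clamp's origin shifted forward by the feed, 0 to 16 mm at the start, 75 at most. The pad's face is at x = -10 mm in this frame, less the cushion's travel. Trigger strokes only feed it forward; friction (12 N) holds it there.
- cushion (a joint): How far the pad's spring is pressed in, in m: 0 untouched, over 0.017 counts as bottomed (end of travel 0.020); 0.6 N per mm. Seen as the bare steel stem between the black ram head and the pad: 22 mm long when untouched, shortening as it is pressed.
- pad: Dark rubber pad at the end of the ram, 46 mm wide, 28 mm tall (12 to 40 mm above the table), 8 mm thick; presses both plates' end edges at once. Its origin is not at the pad: see pad_face. Axes as the clamp.
- pad_face (a point): Centre of the pad's pressing face, 26 mm above the table.
- stop (a point): Centre of the end stop's face, against which the plates are pressed, 24 mm above the table.
- lower: Plate already in the clamp, white plastic, 70 x 52 x 14 mm (x, y, z), rows of small grey dots on top; origin at the centre of its underside, x along its 70 mm length which lies along the clamp. It lies on the rail 5 to 11 mm short of the stop and slides.
- lower_mid (a point): Centre of the plate in the clamp, half-way up (17 mm above the table at the start). Axes as lower.
- loose: Loose plate, same shape as the one in the clamp (70 x 52 x 14 mm, 40 to 85 g), lying flat on the mat; origin at the centre of its underside, x along its 70 mm length.
- loose_mid (a point): Centre of the loose plate, half-way up (7 mm above the table at the start). Axes as loose.
- polish_a: Bystander: small black polish bottle, 27 mm diameter, 77 mm tall, origin at its base.
- polish_b: Bystander: small black polish bottle, 30 mm diameter, 77 mm tall, origin at its base.
- brush: Bystander: black brush, 150 mm long, lying flat.
- phone: Bystander: dark phone, 150 x 72 x 9 mm, lying flat, origin at the centre of its underside.
Things that resemble listed ones, but are neither listed nor needed, are in the scene too. What is shaped like the loose but black or turquoise is not meant.

How it is judged:
By the outcome, as a careful person would: the job done as asked, in the order asked, and still so for the second after the job is handed in, while the arm keeps its last pose, push and grip.
It also fails if it takes over 64 s, if anything falls off the work surface, if the arm or the gripper's body presses on something with over 40 N, if the wrist force passes 120 N, or if a joint passes its speed limit or range.

## Robot

A 6-joint arm with a two-finger parallel gripper is mounted at the origin on the work surface. World frame = base frame: x ahead of the robot, y to its left, z up, the work surface at z = 0. Lengths are in m, angles in rad, forces in N, time in s.
With the tool pointing down it reaches from about 0.25 to 0.725 m from the base axis. Payload 4 kg.
Tool frame: the origin (TCP) lies where the fingers leave the gripper's body, on its centre line; the fingertips stand 73 mm ahead of it and the grasp point (between the pads) lies 54 mm ahead of it (bot.tip_reach is the z of the fingertips in the tool frame, in m); z points along the fingers, x is the direction in which the jaws open and shut, and the axes are right-handed (so a half turn about z gives the same grasp; the last joint's range is limited). The gripper opens to 85 mm and grips with 20 to 120 N. Pads are 22 mm wide; open, the fingers measure 114 mm over their backs; the gripper's body (76 mm by 85 mm) begins 54 mm behind the grasp point. The pads swing forward as they close: fully open they stand 13 mm farther back than shut.
Start: joints at [0, 0.241, 0.005, 1.335, 0, 1.571], TCP at [0.5, -0, 0.304] pointing down, gripper open.
Joint ranges: [-2.72, 2.72], [-1.05, 1.87], [-1.09, 1.28], [-1.99, 2.15], [-1.42, 1.44], [-3.14, 3.14]. Speed limits (rad/s): [2.79, 2.79, 3.14, 3.14, 3.14, 3.14].

## Interface

Orientations are given as a unit quaternion [x, y, z, w].
In Python, from workcell import bot, vision, job_done gives the robot as it stands.
- The arm moves only by the tool drive_tool, never from a script. Its argument "steps" is one flat list of numbers, 7 for each row, row after row: the shift along the tool's x, y, z in m, then the turn, a rotation vector about the tool's x, y, z in degrees, then the closure, from -1 (fully open) to 1 (shut). A call has 1 to 8 rows; each row shifts and turns the commanded pose from where the row before left it, along the tool's axes as they then stand; what a row does not reach is not made up. A row lasts 1/12 s, in which the tool goes at most 41.7 mm and 7.16 degrees, less where a joint would pass 70% of its speed; a pose out of reach is approached as far as the arm can. A call is refused whole if a number of a shift passes 0.0417 or a number of a turn 7.16, either way. A call with a gripper value outside its range is refused whole. The fingers move at their own pace and stop on an object; the grip force is fixed at half the most. Time passes only in rows, so rows that do not move let the fingers close. It gives the time, the measured TCP pose, the force and the opening at its end, in the units of the state.
- bot.get_obs(): the state, without advancing time (a new reading comes with each control period).
- vision.camera(name): name is "scene" or "side" or "wrist"; returns (picture, depth): 420x560x3 uint8, red, green, blue; 420x560 float32, m along the optical axis (not along the pixel's ray), 0 where there is no reading.
- vision.camera_model(name): a dict with "mtx" (3x3 intrinsics, pixels), "rvec" (rotation vector, rad) and "tvec" (3), from world to camera coordinates, as OpenCV has them. Camera axes: x right, y down, z forward; pixel columns grow to the right and rows downward; lengths in m; the calibration is good to about 2 mm. A picture is of the moment at which its call begins: read the wrist's pose just before it. camera_model takes no time and is no camera call; for the wrist camera it gives the pose at the moment of the call.
- job_done(): hands the job in, once; it reports no verdict.
The state is a dict: "clock": time; "joint_pos": joint angles; "joint_vel": joint speeds; "tau": joint torques, N m; "eef_pos": TCP position; "tool_rot": TCP orientation; "ft_force": force on the tool from outside, world axes, zero at the start; "ft_torque": the same for the moment, N m; "grip_width": finger opening in m.
Only numpy, scipy, OpenCV 4.12 (cv2) and the standard library are available. Lean on these libraries where they do the work, as an engineer would, in place of code of your own. Each camera call takes 0.05 s, during which the arm holds its last target.

## Working session

There is one attempt and no reset: what is moved stays moved. The work goes in short steps, Python scripts to look and compute and a tool call to move; the robot and the scene stay as the last step left them, time stands still between calls to the robot, and variables do not carry over. Pictures are saved under pics/ and viewed, and the job is handed in when it is done.

Besides the shell and the picture viewer there is one more tool, called after "Request:" as name(argument=value, ...) on one line, values as JSON. drive_tool: Moves the arm, as the interface text tells. Its arguments: {"type":"object","properties":{"steps":{"type":"array"}},"required":["steps"]}

```bash
mkdir -p pics; ls; python3 - <<'E'
from workcell import bot, vision
import cv2
for n in ("scene","side","wrist"):
    p,d=vision.camera(n); cv2.imwrite(f"pics/a_{n}.png",p[:,:,::-1])
    m=vision.camera_model(n); print(n,m)
print(bot.get_obs())
E
```

```text
pics
scene {'mtx': array([[527.67919018,   0.        , 279.97642129],
       [  0.        , 527.67919018, 207.23111745],
       [  0.        ,   0.        ,   1.        ]]), 'rvec': array([ 1.68141831,  2.14586769, -0.62446113]), 'tvec': array([ 0.2601212 , -0.42263159,  1.69795104])}
side {'mtx': array([[409.61830985,   0.        , 275.47528186],
       [  0.        , 409.61830985, 206.73411137],
       [  0.        ,   0.        ,   1.        ]]), 'rvec': array([ 0.10206949, -2.83863368,  1.27271659]), 'tvec': array([0.58507615, 0.1646942 , 0.93401803])}
wrist {'mtx': array([[325.98976157,   0.        , 282.4546043 ],
       [  0.        , 325.98976157, 205.77213307],
       [  0.        ,   0.        ,   1.        ]]), 'rvec': array([-2.86424648e+00, -9.24781366e-04,  2.51326119e-03]), 'tvec': array([-0.49950237, -0.03574494,  0.37909651])}
{'clock': 0.15, 'joint_pos': array([-1.91141842e-06,  2.41249001e-01,  4.02265983e-03,  1.33522748e+00,
        2.35499534e-06,  1.57078851e+00]), 'joint_vel': array([-2.16798401e-03,  7.10779034e-05,  3.89727344e-03,  2.08906269e-04,
        1.73052091e-04,  7.19966727e-04]), 'tau': array([-1.62746033e-03, -3.72633219e+01,  2.52638429e+01,  1.23480460e-02,
       -1.30651040e-05,  1.49362950e-05]), 'eef_pos': array([ 4.99624469e-01, -4.11222989e-07,  3.03208641e-01]), 'tool_rot': array([ 9.99999657e-01,  2.95252747e-06, -8.28747091e-04, -1.18152906e-06]), 'ft_force': array([-0.02358353,  0.1205329 , -0.24388611]), 'ft_torque': array([-0.0044691 , -0.0768344 ,  0.03036236]), 'grip_width': 0.0856883214248241}
```

View pics/a_scene.png

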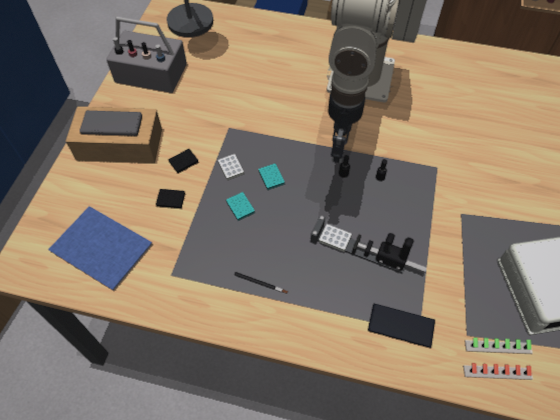

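View pics/a_side.png

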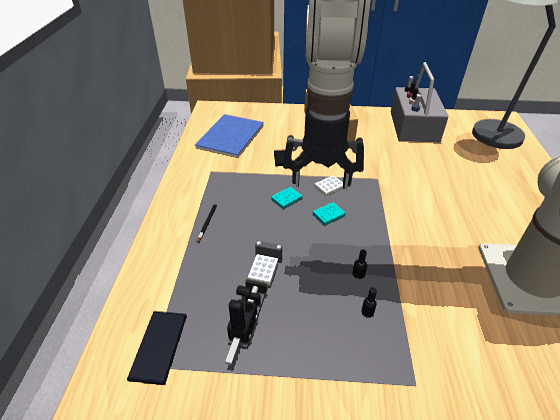

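View pics/a_wrist.png

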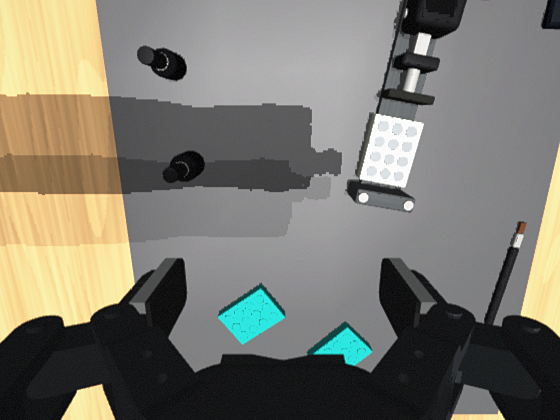

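```bash
cat > h.py <<'E'
from workcell import bot, vision
import numpy as np, cv2
from scipy.spatial.transform import Rotation as R
def cloud(n,save=None):
    m=vision.camera_model(n); p,d=vision.camera(n)
    if save: cv2.imwrite(f"pics/{save}.png",p[:,:,::-1])
    K=m["mtx"]; Rm=cv2.Rodrigues(m["rvec"])[0]; t=m["tvec"]
    v,u=np.mgrid[0:420,0:560]
    c=np.stack([(u-K[0,2])/K[0,0]*d,(v-K[1,2])/K[1,1]*d,d],-1)
    w=(c-t)@Rm
    return p,d,w,(K,Rm,t)
def proj(P,cam):
    K,Rm,t=cam; c=np.atleast_2d(P)@Rm.T+t; q=c@K.T; return q[:,:2]/q[:,2:]
def white(p,lo=150):
    q=p.astype(int); return (q.min(-1)>lo)&(q.max(-1)-q.min(-1)<25)
def rect(pts):
    (c,s,a)=cv2.minAreaRect((pts[:,:2]*1000).astype(np.float32)); 
    a=a if s[0]>s[1] else a+90
    return np.array(c).round(1),np.round(sorted(s),1),round(((a+90)%180)-90,2)
E
python3 - <<'E'
from h import *
for n in ("scene","side","wrist"):
    p,d,w,cam=cloud(n)
    m=white(p)&(d>0)&(w[...,2]>-.01)&(w[...,2]<.06)
    k,lab,st,ce=cv2.connectedComponentsWithStats(m.astype(np.uint8))
    for i in range(1,k):
        if 60<st[i,4]<6000:
            q=w[lab==i]; print(n,ce[i].round(),st[i,4],q.mean(0).round(4),np.median(q[:,2]).round(4),rect(q))
E
```

```text
scene [230. 166.] 323 [ 0.4545 -0.3003  0.0136] 0.0139 (array([ 450.3, -301.9]), array([55.7, 79.6]), 37.56)
scene [335. 236.] 430 [0.615  0.0294 0.0235] 0.024 (array([608.6,  30.3]), array([69.1, 69.6]), 80.75)
scene [416. 265.] 66 [0.6515 0.2387 0.0296] 0.0296 (array([652.1, 238. ]), array([12.4, 47.2]), 76.97)
scene [494. 347.] 242 [0.805  0.4402 0.0055] 0.0056 (array([799.9, 448.4]), array([ 23.8, 146.2]), -78.54)
scene [495. 372.] 271 [0.8633 0.4432 0.0057] 0.0053 (array([860.5, 448.3]), array([ 23.2, 145.2]), -78.87)
side [329. 184.] 295 [ 0.4541 -0.2975  0.0149] 0.0152 (array([ 457. , -304.3]), array([67.7, 70.9]), 42.17)
side [496. 253.] 474 [ 0.0638 -0.0643  0.0125] 0.0126 (array([ 52.2, -60.7]), array([68.4, 85.2]), -1.08)
side [263. 268.] 559 [0.6135 0.0315 0.0248] 0.0248 (array([613.5,  29.5]), array([51.7, 73.4]), 79.47)
side [232. 350.] 157 [0.6513 0.2389 0.0303] 0.0305 (array([654.9, 237.7]), array([20. , 48.7]), 80.34)
wrist [421.  44.] 279 [0.6331 0.1332 0.0299] 0.0301 (array([635.7, 132.3]), array([21.7, 23.4]), 79.63)
wrist [411.  81.] 234 [0.6263 0.1001 0.0314] 0.0314 (array([626.8,  99.3]), array([10.3, 22.1]), 80.26)
wrist [391. 150.] 3278 [0.6149 0.0312 0.0237] 0.0242 (array([619.4,  28.5]), array([62.9, 76. ]), 79.22)
wrist [363. 197.] 81 [ 0.5824 -0.0138  0.0481] 0.0482 (array([582.4, -14.2]), array([ 9.7, 10.5]), -84.16)
wrist [408. 205.] 79 [ 0.6297 -0.0223  0.0481] 0.0481 (array([629.8, -22.4]), array([ 9.2, 12.1]), -43.0)
wrist [518. 240.] 89 [ 0.783  -0.0777  0.0072] 0.0077 (array([785.9, -78.6]), array([16. , 17.4]), 72.27)
```

```bash
cat >> h.py <<'E'
def T():
    o=bot.get_obs(); return np.array(o["eef_pos"]),R.from_quat(o["tool_rot"]),o
def down(ang): # tool down, tool x at world angle ang deg
    return R.from_euler('z',ang,degrees=True)*R.from_euler('x',180,degrees=True)
def plan(P,ang,n):
    p,r,o=T(); g=down(ang); rv=(r.inv()*g).as_rotvec(degrees=True)
    a=rv/n; cur=r; step=(np.array(P)-p)/n
    print("delta world",(np.array(P)-p).round(4),"rotvec",rv.round(2),"total tool",r.inv().apply(np.array(P)-p).round(4))
    for i in range(n):
        print((cur.inv().apply(step)).round(4).tolist(),a.round(2).tolist()); cur=cur*R.from_rotvec(a,degrees=True)
E
python3 - <<'E'
from h import *
print(bot.tip_reach)
p,r,o=T()
m=vision.camera_model("wrist");Rm=cv2.Rodrigues(m["rvec"])[0]
c=-Rm.T@m["tvec"]; print("cam in tool",r.inv().apply(c-p).round(4)); print("axes in tool", r.inv().apply(Rm).round(3))
g=down(-50); L=np.array([.4545,-.299])
P=L+g.apply([0,.06,0])[:2]
print(P)
plan([P[0],P[1],.26],-50,8)
E
```

```text
0.0726
cam in tool [ 0.0004 -0.0696 -0.0703]
axes in tool [[ 1.    -0.     0.   ]
 [ 0.     0.962 -0.274]
 [-0.     0.274  0.962]]
[ 0.40853733 -0.33756726]
delta world [-0.0913 -0.3375 -0.0436] rotvec [2.e-02 4.e-02 5.e+01] total tool [-0.0913  0.3376  0.0437]
[-0.0114, 0.0422, 0.0055] [0.0, 0.0, 6.25]
[-0.0067, 0.0432, 0.0055] [0.0, 0.0, 6.25]
[-0.002, 0.0437, 0.0055] [0.0, 0.0, 6.25]
[0.0028, 0.0436, 0.0055] [0.0, 0.0, 6.25]
[0.0075, 0.0431, 0.0055] [0.0, 0.0, 6.25]
[0.0121, 0.042, 0.0054] [0.0, 0.0, 6.25]
[0.0166, 0.0404, 0.0054] [0.0, 0.0, 6.25]
[0.0209, 0.0384, 0.0054] [0.0, 0.0, 6.25]
```

Request:
drive_tool(steps=[-0.009,0.034,0.004,0,0,5,-0.006,0.034,0.004,0,0,5,-0.003,0.034,0.004,0,0,5,0,0.034,0.004,0,0,5,0.003,0.034,0.004,0,0,5,0.006,0.034,0.004,0,0,5,0.009,0.033,0.004,0,0,5,0.012,0.032,0.004,0,0,5])

```text
validation failed for argument at $.st...
```

```bash
python3 - <<'E'
from h import *
p,d,w,cam=cloud("wrist","b_wrist")
g=down(-50); L=np.array([.4545,-.299]);P=L+g.apply([0,.06,0])[:2]
plan([P[0],P[1],.26],-50,2)
m=white(p)&(d>0)&(w[...,2]>-.01)&(w[...,2]<.06)
k,lab,st,ce=cv2.connectedComponentsWithStats(m.astype(np.uint8))
for i in range(1,k):
        if 60<st[i,4]<60000:
            q=w[lab==i]; print(ce[i].round(),st[i,4],q.mean(0).round(4),np.median(q[:,2]).round(4),rect(q))
E
```

```text
delta world [-0.0914 -0.3376 -0.0437] rotvec [1.e-02 3.e-02 5.e+01] total tool [-0.0913  0.3376  0.0437]
[-0.0457, 0.1688, 0.0219] [0.01, 0.01, 25.0]
[0.0299, 0.1723, 0.0218] [0.01, 0.01, 25.0]
[292.  85.] 29510 [0.5106 0.0943 0.0009] 0.0009 (array([485.4,  37.7]), array([262.4, 284.2]), -89.87)
[421.  44.] 282 [0.6332 0.1332 0.0298] 0.03 (array([635.4, 131.5]), array([21.7, 22.2]), -9.82)
[411.  81.] 233 [0.6263 0.1    0.0314] 0.0313 (array([626.6,  99.3]), array([10.6, 22.3]), 77.66)
[390. 150.] 3280 [0.6148 0.0312 0.0237] 0.0242 (array([619.4,  28.5]), array([62.4, 75.9]), 79.2)
[362. 197.] 81 [ 0.5825 -0.0139  0.0481] 0.0482 (array([582.8, -14.2]), array([ 9.8, 10.8]), -75.93)
[407. 205.] 75 [ 0.6297 -0.0221  0.0482] 0.0483 (array([629.8, -22.3]), array([ 9.5, 10.6]), 0.74)
[517. 240.] 90 [ 0.7829 -0.0776  0.0073] 0.0077 (array([785.7, -78.8]), array([15.8, 18.3]), 77.46)
```

View pics/b_wrist.png

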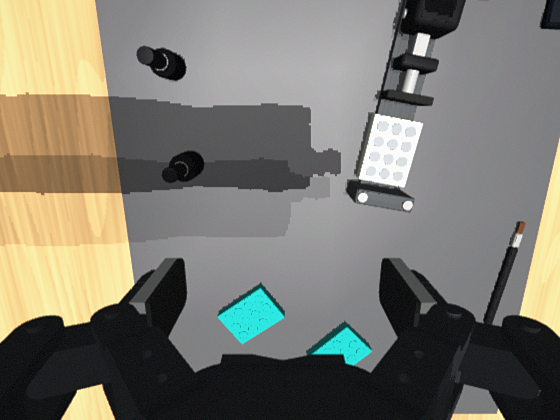

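I left out the closure column, so the call was refused. Sending it again with that added.

Request:
drive_tool(steps=[-0.009,0.034,0.004,0,0,5,-1,-0.006,0.034,0.004,0,0,5,-1,-0.003,0.034,0.004,0,0,5,-1,0,0.034,0.004,0,0,5,-1,0.003,0.034,0.004,0,0,5,-1,0.006,0.034,0.004,0,0,5,-1,0.009,0.033,0.004,0,0,5,-1,0.012,0.032,0.004,0,0,5,-1])

```text
clock: 1.02
eef_pos: [0.4287, -0.2672, 0.2718]
tool_rot: [0.939, -0.344, 0.0, -0.0]
ft_force: [0.6, 0.2, -0.4]
grip_width: 0.0854
```

```bash
python3 - <<'E'
from h import *
p,d,w,cam=cloud("wrist","c_wrist")
g=down(-50); L=np.array([.4545,-.299]);P=L+g.apply([0,.06,0])[:2]
plan([P[0],P[1],.26],-50,2)
m=white(p)&(d>0)&(w[...,2]>-.01)&(w[...,2]<.06)
k,lab,st,ce=cv2.connectedComponentsWithStats(m.astype(np.uint8))
for i in range(1,k):
        if 60<st[i,4]<60000:
            q=w[lab==i]; print(ce[i].round(),st[i,4],q.mean(0).round(4),np.median(q[:,2]).round(4),rect(q))
E
```

```text
delta world [-0.0186 -0.0653 -0.0109] rotvec [ 0.25 -0.11  9.24] total tool [0.0285 0.0615 0.0113]
[0.0142, 0.0308, 0.0056] [0.13, -0.05, 4.62]
[0.0167, 0.0295, 0.0055] [0.13, -0.05, 4.62]
[291.  87.] 1053 [ 0.4957 -0.2009  0.0009] 0.0008 (array([ 497.2, -201. ]), array([28.6, 69.5]), 27.75)
[324. 193.] 2413 [ 0.4552 -0.3024  0.0141] 0.0143 (array([ 453.6, -302.2]), array([55.1, 74.5]), 38.42)
```

View pics/c_wrist.png

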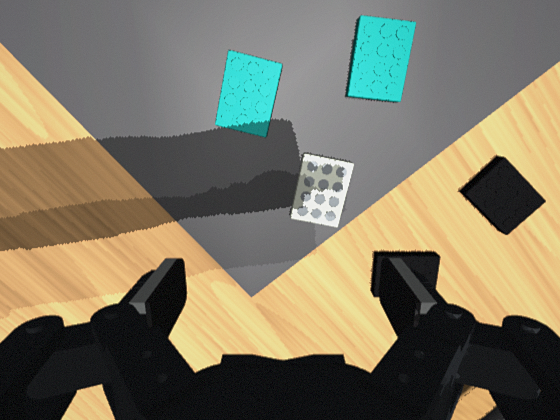

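```bash
cat >> h.py <<'E'
def platefit(w,mask,c0,top,tol=.0035,rad=.06):
    m=mask&(abs(w[...,2]-top)<tol)&(np.hypot(w[...,0]-c0[0],w[...,1]-c0[1])<rad)
    m=cv2.morphologyEx(m.astype(np.uint8),cv2.MORPH_OPEN,np.ones((3,3)))
    k,lab,st,ce=cv2.connectedComponentsWithStats(m)
    i=1+np.argmax(st[1:,4]); q=w[lab==i]
    return ce[i].round(),st[i,4],q.mean(0).round(4),rect(q)
E
python3 - <<'E'
from h import *
p,d,w,cam=cloud("wrist")
print(platefit(w,d>0,(.455,-.301),.0142))
m=(p.max(-1)<60)&(d>0)&(w[...,2]>.008)&(w[...,2]<.05)
m[250:,:360]=0; m[250:,450:]=0
k,lab,st,ce=cv2.connectedComponentsWithStats(m.astype(np.uint8))
for i in range(1,k):
  if st[i,4]>100: print(ce[i],w[lab==i].mean(0).round(3),rect(w[lab==i]))
E
```

```text
(array([319., 184.]), np.int32(3362), array([ 0.4553, -0.298 ,  0.0143]), (array([ 454.4, -299.1]), array([52.1, 70.2]), 38.65))
[502.73591549 187.95158451] [ 0.596 -0.425  0.014] (array([ 596.1, -427.2]), array([51. , 70.8]), -81.76)
[407.2        261.05958904] [ 0.474 -0.429  0.014] (array([ 466.3, -435.8]), array([51.4, 69.4]), -40.52)
```

```bash
python3 - <<'E'
from h import *
p,d,w,cam=cloud("wrist")
pp,r,o=T()
t=r.inv().apply((w-pp).reshape(-1,3)).reshape(420,560,3)
for n,s in (("L",np.s_[245:340,120:190]),("R",np.s_[245:340,375:450])):
    q=t[s][(d[s]>0)&(d[s]<.25)]; print(n,q.min(0).round(4),q.max(0).round(4))
plan([.4545,-.299,.13],-51.35,6)
E
```

```text
L [-0.0561 -0.0169 -0.0046] [-0.0262  0.0125  0.0605]
R [ 0.0282 -0.0169 -0.0047] [0.0577 0.0128 0.0599]
delta world [ 0.026  -0.0314 -0.1414] rotvec [1.000e-02 5.000e-02 1.111e+01] total tool [0.0403 0.0071 0.1413]
[0.0067, 0.0012, 0.0236] [0.0, 0.01, 1.85]
[0.0067, 0.001, 0.0236] [0.0, 0.01, 1.85]
[0.0068, 0.0008, 0.0236] [0.0, 0.01, 1.85]
[0.0068, 0.0005, 0.0236] [0.0, 0.01, 1.85]
[0.0068, 0.0003, 0.0236] [0.0, 0.01, 1.85]
[0.0068, 0.0001, 0.0236] [0.0, 0.01, 1.85]
```

Request:
drive_tool(steps=[0.0067,0.001,0.0236,0,0,1.85,-1,0.0067,0.001,0.0236,0,0,1.85,-1,0.0068,0.001,0.0236,0,0,1.85,-1,0.0068,0.0005,0.0236,0,0,1.85,-1,0.0068,0.0003,0.0236,0,0,1.85,-1,0.0068,0.0001,0.0236,0,0,1.85,-1,0,0,0,0,0,0,-1])

```text
clock: 1.75
eef_pos: [0.4543, -0.2949, 0.1259]
tool_rot: [0.903, -0.431, -0.004, -0.001]
ft_force: [-1.2, 0.7, -0.7]
grip_width: 0.0851
```

```bash
python3 - <<'E'
from h import *
plan([.4545,-.299,.074],-51.35,3)
E
```

```text
delta world [ 0.0002 -0.0041 -0.0519] rotvec [0.13 0.43 0.34] total tool [0.0037 0.0023 0.0519]
[0.0012, 0.0008, 0.0173] [0.04, 0.14, 0.11]
[0.0012, 0.0008, 0.0173] [0.04, 0.14, 0.11]
[0.0011, 0.0008, 0.0173] [0.04, 0.14, 0.11]
```

Request:
drive_tool(steps=[0.0012,0.0008,0.013,0,0,0.1,-1,0.0012,0.0008,0.013,0,0,0.1,-1,0.0011,0.0008,0.013,0,0,0.1,-1,0,0,0.012,0,0,0,-1,0,0,0,0,0,0,-1,0,0,0,0,0,0,-1])

```text
clock: 2.25
eef_pos: [0.4562, -0.3004, 0.08]
tool_rot: [0.901, -0.433, -0.0, -0.0]
ft_force: [-0.9, -1.0, 1.4]
grip_width: 0.0852
```

```bash
python3 - <<'E'
from h import *
plan([.4545,-.299,.074],-51.35,1)
print(platefit(*(lambda p,d,w,c:(w,d>0))(*cloud("wrist","d_wrist")),(.4545,-.299),.0142))
E
```

```text
delta world [-0.0017  0.0014 -0.006 ] rotvec [-0.    0.04  0.06] total tool [-0.0021  0.0004  0.006 ]
[-0.0021, 0.0004, 0.006] [-0.0, 0.04, 0.06]
(array([278., 265.]), np.int32(15528), array([ 0.4568, -0.2973,  0.0143]), (array([ 454.5, -299.1]), array([52.4, 70.4]), 38.61))
```

View pics/d_wrist.png

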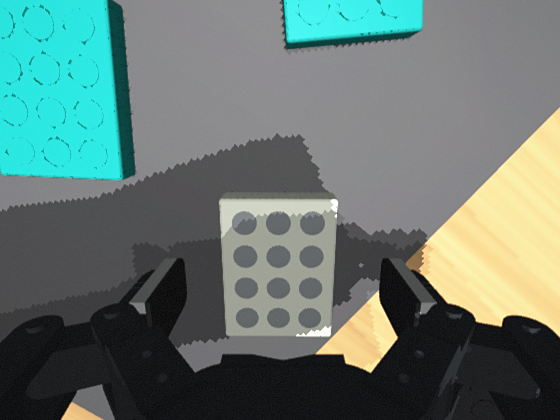

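Request:
drive_tool(steps=[-0.002,0.0004,0.006,0,0,0,-1,0,0,0,0,0,0,-1,0,0,0,0,0,0,1,0,0,0,0,0,0,1,0,0,0,0,0,0,1,0,0,0,0,0,0,1,0,0,0,0,0,0,1])

```text
clock: 2.88
eef_pos: [0.4549, -0.3003, 0.0741]
tool_rot: [0.901, -0.434, 0.001, 0.0]
ft_force: [-0.2, 1.3, 5.0]
grip_width: 0.0502
```

```bash
python3 - <<'E'
from h import *
plan([.4545,-.299,.074],-51.35,1)
p,d,w,cam=cloud("wrist","e_wrist")
print(platefit(w,d>0,(.4545,-.299),.0142))
pp,r,o=T()
t=r.inv().apply((w-pp).reshape(-1,3)).reshape(420,560,3)
b=(p.max(-1)<90)&(d>0)&(d<.25)&(abs(t[...,0])<.05)&(abs(t[...,0])>.025)&(abs(t[...,1])<.012)
q=t[b];print(np.percentile(q[:,2],[90,97,99.5]),o["grip_width"],o["ft_force"])
E
```

```text
delta world [-0.0004  0.0013 -0.0001] rotvec [-0.03 -0.08 -0.05] total tool [-0.0012 -0.0005  0.0001]
[-0.0012, -0.0005, 0.0001] [-0.03, -0.08, -0.05]
(array([283., 268.]), np.int32(16938), array([ 0.4579, -0.2981,  0.0143]), (array([ 455.6, -300.1]), array([63.3, 70.4]), 38.83))
[0.07235904 0.07343261 0.07404851] 0.0501072749195968 [1.00960772 0.21320763 4.51589035]
```

View pics/e_wrist.png

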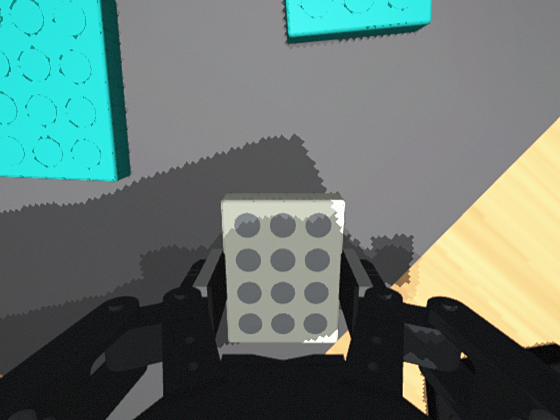

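Request:
drive_tool(steps=[0,0,-0.02,0,0,0,1,0,0,-0.03,0,0,0,1,0,0,-0.03,0,0,0,1,0,0,-0.03,0,0,0,1,0,0,-0.02,0,0,0,1])

```text
clock: 3.35
eef_pos: [0.4548, -0.3003, 0.2059]
tool_rot: [0.901, -0.434, 0.001, 0.0]
ft_force: [0.8, 0.0, -0.2]
grip_width: 0.0502
```

```bash
python3 - <<'E'
from h import *
plan([.6,-.06,.2],-10.5,8)
E
```

```text
delta world [ 0.1452  0.2403 -0.0059] rotvec [ 1.000e-02 -1.400e-01 -4.091e+01] total tool [-0.0972 -0.2633  0.0058]
[-0.0122, -0.0329, 0.0007] [0.0, -0.02, -5.11]
[-0.0092, -0.0339, 0.0007] [0.0, -0.02, -5.11]
[-0.0061, -0.0346, 0.0007] [0.0, -0.02, -5.11]
[-0.003, -0.035, 0.0007] [0.0, -0.02, -5.11]
[0.0001, -0.0351, 0.0007] [0.0, -0.02, -5.11]
[0.0032, -0.0349, 0.0007] [0.0, -0.02, -5.11]
[0.0063, -0.0345, 0.0007] [0.0, -0.02, -5.11]
[0.0094, -0.0338, 0.0007] [0.0, -0.02, -5.11]
```

Request:
drive_tool(steps=[-0.012,-0.033,0,0,0,-5.1,1,-0.009,-0.034,0,0,0,-5.1,1,-0.006,-0.0346,0,0,0,-5.1,1,-0.003,-0.035,0,0,0,-5.1,1,0,-0.035,0,0,0,-5.1,1,0.003,-0.035,0,0,0,-5.1,1,0.006,-0.0345,0,0,0,-5.1,1,0.0094,-0.034,0,0,0,-5.1,1])

```text
clock: 4.02
eef_pos: [0.5999, -0.0579, 0.2027]
tool_rot: [0.996, -0.09, -0.001, 0.0]
ft_force: [1.6, -0.4, -0.7]
grip_width: 0.0502
```

Request:
drive_tool(steps=[0,0,0,0,0,0,1,0,0,0,0,0,0,1,0,0,0,0,0,0,1])

```text
clock: 4.27
eef_pos: [0.5991, -0.0594, 0.2025]
tool_rot: [0.996, -0.092, -0.001, 0.0]
ft_force: [-0.4, -0.3, -0.6]
grip_width: 0.0504
```

```bash
python3 - <<'E'
from h import *
p,d,w,cam=cloud("wrist","f_wrist")
print(platefit(w,white(p,110)&(d>0),(.6148,.031),.0242))
print(platefit(w,(d>0),(.6148,.031),.0242))
pp,r,o=T(); print(pp,r.as_euler('xyz',degrees=True))
# held plate in tool frame
t=r.inv().apply((w-pp).reshape(-1,3)).reshape(420,560,3)
m=white(p,90)&(d>0)&(t[...,2]>.04)&(t[...,2]<.08)&(abs(t[...,0])<.03)&(abs(t[...,1])<.05)
q=t[m]; print("held",np.percentile(q,[1,50,99],axis=0).round(4)); print(rect(q))
E
```

```text
(array([281.,  79.]), np.int32(7493), array([0.6147, 0.0317, 0.0242]), (array([614.5,  30.5]), array([52.2, 69.5]), 79.46))
(array([281.,  79.]), np.int32(7493), array([0.6147, 0.0317, 0.0242]), (array([614.5,  30.5]), array([52.2, 69.5]), 79.46))
[ 0.59887975 -0.06009492  0.20270526] [ 1.79968636e+02  9.27399195e-02 -1.06740211e+01]
held [[-0.0247 -0.0361  0.0586]
 [ 0.0002 -0.0065  0.06  ]
 [ 0.0254  0.0322  0.0674]]
(array([-0.1, -1.2]), array([59.6, 70.2]), 89.78)
```

View pics/f_wrist.png

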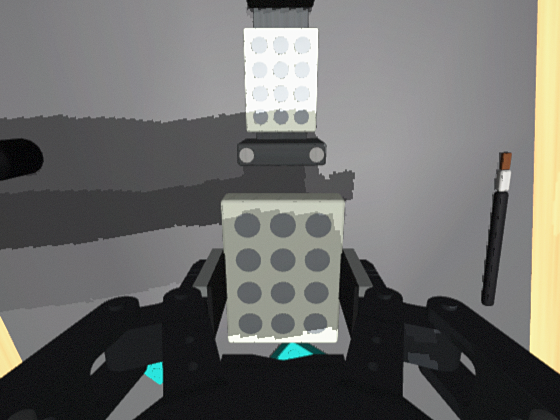

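```bash
python3 - <<'E'
from h import *
plan([.6143,.0296,.15],-10.54,4)
E
```

```text
delta world [ 0.0154  0.0897 -0.0527] rotvec [ 0.03  0.09 -0.13] total tool [-0.0014 -0.091   0.0527]
[-0.0003, -0.0228, 0.0132] [0.01, 0.02, -0.03]
[-0.0003, -0.0228, 0.0132] [0.01, 0.02, -0.03]
[-0.0003, -0.0228, 0.0132] [0.01, 0.02, -0.03]
[-0.0003, -0.0228, 0.0132] [0.01, 0.02, -0.03]
```

Request:
drive_tool(steps=[0,-0.023,0,0,0,0,1,0,-0.023,0.01,0,0,0,1,-0.0007,-0.0225,0.02,0,0,-0.1,1,-0.0007,-0.0225,0.0227,0,0,0,1,0,0,0,0,0,0,1,0,0,0,0,0,0,1,0,0,0,0,0,0,1])

```text
clock: 4.9
eef_pos: [0.6148, 0.0287, 0.151]
tool_rot: [0.996, -0.093, -0.0, 0.0]
ft_force: [0.9, -0.3, -0.9]
grip_width: 0.0503
```

```bash
python3 - <<'E'
from h import *
plan([.6143,.0296,.099],-10.54,4)
E
```

```text
delta world [-0.0005  0.0009 -0.052 ] rotvec [ 0.04 -0.   -0.08] total tool [-0.0007 -0.0008  0.052 ]
[-0.0002, -0.0002, 0.013] [0.01, -0.0, -0.02]
[-0.0002, -0.0002, 0.013] [0.01, -0.0, -0.02]
[-0.0002, -0.0002, 0.013] [0.01, -0.0, -0.02]
[-0.0002, -0.0002, 0.013] [0.01, -0.0, -0.02]
```

Request:
drive_tool(steps=[-0.0003,-0.0003,0.013,0,0,0,1,-0.0002,-0.0003,0.013,0,0,0,1,-0.0002,-0.0002,0.012,0,0,0,1,0,0,0.008,0,0,0,1,0,0,0,0,0,0,1,0,0,0,0,0,0,1])

```text
clock: 5.4
eef_pos: [0.6146, 0.0301, 0.1052]
tool_rot: [0.996, -0.092, 0.0, 0.0]
ft_force: [-0.1, 0.1, -0.2]
grip_width: 0.0503
```

```bash
python3 - <<'E'
from h import *
for i in range(3): plan([.6143,.0296,.0985],-10.54,1); cloud("wrist")
p,d,w,cam=cloud("side","g_side"); cloud("wrist","g_wrist")
q=p[220:320,210:330]; cv2.imwrite("pics/g_crop.png",cv2.resize(q,None,fx=6,fy=6,interpolation=cv2.INTER_CUBIC)[:,:,::-1])
E
```

```text
delta world [-0.0003 -0.0005 -0.0067] rotvec [ 0.   -0.03 -0.05] total tool [-0.0002  0.0005  0.0067]
[-0.0002, 0.0005, 0.0067] [0.0, -0.03, -0.05]
delta world [-0.0007 -0.0007 -0.0072] rotvec [-0.01 -0.09 -0.03] total tool [-0.0006  0.0009  0.0072]
[-0.0006, 0.0009, 0.0072] [-0.01, -0.09, -0.03]
delta world [-0.0009 -0.001  -0.0074] rotvec [-0.02 -0.12 -0.01] total tool [-0.0007  0.0012  0.0074]
[-0.0007, 0.0012, 0.0074] [-0.02, -0.12, -0.01]
```

View pics/g_crop.png

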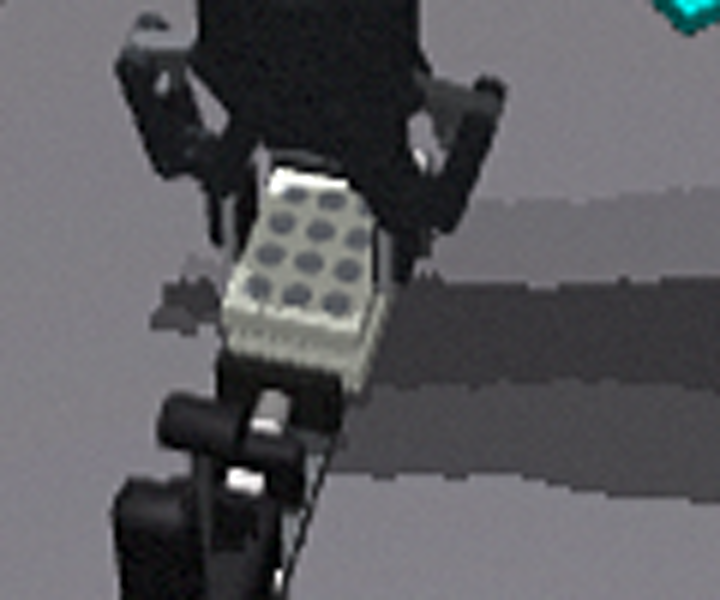

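View pics/g_wrist.png

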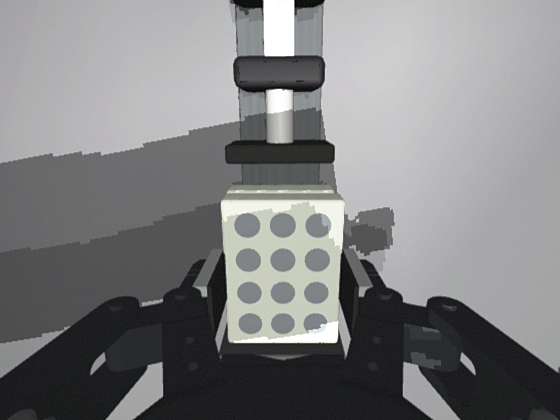

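```bash
cat >> h.py <<'E'
C=np.array([.6145,.0305]); ca=np.deg2rad(79.46-180); ux=np.array([np.cos(ca),np.sin(ca)]); uy=np.array([-ux[1],ux[0]])
def rel(w): # clamp-aligned coords centred on lower's start centre (mm)
    q=w[...,:2]-C; return np.stack([q@ux,q@uy,w[...,2]],-1)*1000
E
python3 - <<'E'
from h import *
for n in ("wrist","side"):
    p,d,w,cam=cloud(n); q=rel(w)
    wt=white(p,80)&(d>0)&(abs(q[...,0])<60)&(abs(q[...,1])<35)
    z=q[wt][:,2]; h=np.histogram(z,bins=np.arange(8,60,2)); print(n,h[0])
    for lo,hi in ((41,49),(20,26)):
        s=q[wt&(q[...,2]>lo)&(q[...,2]<hi)]
        if len(s)>30: print(lo,np.percentile(s,[.5,50,99.5],axis=0).round(1).tolist(),rect(s/1000))
plan([.6143,.0296,.0985],-10.54,1)
E
```

```text
wrist [  599  1140    92    76    79    92    96   263   140    10    25    82
    66   179   201   142   183   223 10090  6578    50    44    50    51
    55]
41 [[-36.1, -26.0, 41.8], [-6.0, 0.7, 45.8], [33.5, 27.8, 47.4]] (array([3.3, 0.8]), array([63.3, 79.7]), -0.44)
20 [[-35.4, -29.1, 20.1], [-34.8, -0.3, 23.4], [42.6, 31.1, 25.3]] (array([-7.5,  1.1]), array([ 61.9, 101. ]), -0.52)
side [  1   3   4   5   3  10  13  26  39  12   3   4   5  18  18  13  20  31
 216 237  32   3   3   1   2]
41 [[-35.6, -29.3, 41.2], [-7.0, 1.3, 46.0], [54.6, 26.8, 48.7]] (array([11.5, -0.4]), array([60.2, 95.7]), 0.4)
20 [[-35.1, -26.8, 20.1], [-31.3, -8.3, 24.0], [2.3, 24.5, 25.8]] (array([-26.5,  -8.8]), array([31.4, 61.4]), -58.21)
delta world [-0.0005 -0.0016 -0.0067] rotvec [-0.01 -0.06  0.04] total tool [-0.0002  0.0017  0.0067]
[-0.0002, 0.0017, 0.0067] [-0.01, -0.06, 0.04]
```

Request:
drive_tool(steps=[-0.0006,0.0012,0.003,0,0,0,1,0,0,0.003,0,0,0,1,0,0,0.001,0,0,0,1,0,0,0,0,0,0,1,0,0,0,0,0,0,1])

```text
clock: 6.17
eef_pos: [0.6137, 0.0301, 0.0981]
tool_rot: [0.996, -0.091, 0.0, 0.0]
ft_force: [-2.4, -0.5, 4.6]
grip_width: 0.0497
```

```bash
cat >> h.py <<'E'
def look(n,save=None,bands=((34,41),(20,26.5))):
    p,d,w,cam=cloud(n,save); q=rel(w)
    wt=white(p,80)&(d>0)&(abs(q[...,0])<65)&(abs(q[...,1])<35)
    for lo,hi in bands:
        s=q[wt&(q[...,2]>lo)&(q[...,2]<hi)]
        if len(s)>30: print(n,lo,np.percentile(s,[.5,50,99.5],axis=0).round(1).tolist(),rect(s/1000))
E
python3 - <<'E'
from h import *
look("wrist","i_wrist"); o=T(); print(o[0],o[2]["ft_force"])
E
```

```text
wrist 34 [[-34.9, -26.3, 34.9], [-4.7, -0.6, 38.3], [34.0, 25.5, 39.9]] (array([-8.2,  1.4]), array([66.9, 99.9]), 1.87)
wrist 20 [[-58.0, -25.4, 20.0], [-34.9, 1.0, 23.1], [42.1, 30.7, 26.4]] (array([-10.7,  -0.9]), array([ 61.9, 107.5]), 1.29)
[0.61367386 0.03010124 0.09810547] [-0.93309323 -0.32269528  5.06483161]
```

Request:
drive_tool(steps=[0,0,0,0,0,0,-1,0,0,0,0,0,0,-1,0,0,0,0,0,0,-1,0,0,0,0,0,0,-1,0,0,0,0,0,0,-1,0,0,-0.02,0,0,0,-1,0,0,-0.03,0,0,0,-1,0,0,-0.03,0,0,0,-1])

```text
clock: 6.88
eef_pos: [0.6126, 0.0301, 0.177]
tool_rot: [0.996, -0.091, -0.002, 0.0]
ft_force: [0.2, -0.5, 0.6]
grip_width: 0.0853
```

Request:
drive_tool(steps=[0,0.02,-0.02,0,0,0,-1,0,0.03,-0.01,0,0,0,-1,0,0.03,0,0,0,0,-1,0,0,0,0,0,0,-1,0,0,0,0,0,0,-1])

```text
clock: 7.3
eef_pos: [0.5988, -0.0501, 0.2078]
tool_rot: [0.996, -0.093, 0.0, -0.0]
ft_force: [-0.6, 0.9, -0.1]
grip_width: 0.0853
```

```bash
python3 - <<'E'
from h import *
p,d,w,cam=cloud("wrist","j_wrist"); print(platefit(w,white(p,90)&(d>0),(.6145,.0305),.038))
look("wrist"); print(T()[0])
p,d,w,cam=cloud("side")
q=p[210:370,190:310]; cv2.imwrite("pics/j_crop.png",cv2.resize(q,None,fx=4,fy=4,interpolation=cv2.INTER_CUBIC)[:,:,::-1])
E
```

```text
(array([282.,  92.]), np.int32(7758), array([0.6143, 0.0315, 0.0382]), (array([614. ,  30.3]), array([52.2, 69.4]), 79.47))
wrist 34 [[-57.3, -26.0, 36.3], [-2.1, -0.2, 38.3], [34.4, 25.2, 40.2]] (array([-8.6,  1.8]), array([56.3, 99.2]), 0.04)
[ 0.59890933 -0.04831897  0.20724172]
```

View pics/j_wrist.png

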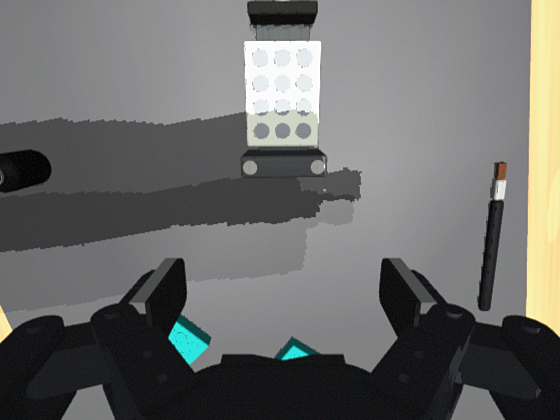

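View pics/j_crop.png

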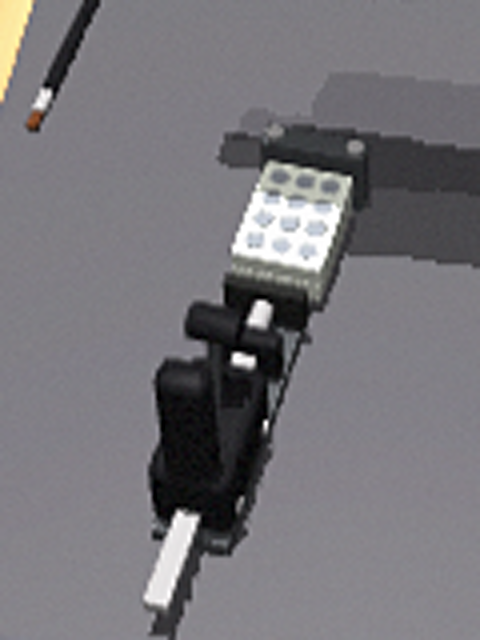

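```bash
python3 - <<'E'
from h import *
print(T()[2]["joint_pos"].round(3))
p,d,w,cam=cloud("wrist"); q=rel(w)
s=(d>0)&(q[...,0]>20)&(q[...,0]<80)&(abs(q[...,1])<40)&(q[...,2]>44)&(q[...,2]<49)
print("stop top",np.percentile(q[s],[1,50,99],axis=0).round(1))
for n in ("side","scene"):
    p,d,w,cam=cloud(n); q=rel(w)
    for lo,hi in ((70,100),(100,118),(118,135)):
        s=(d>0)&(q[...,0]<-60)&(q[...,0]>-250)&(abs(q[...,1])<40)&(q[...,2]>lo)&(q[...,2]<hi)
        if s.sum()>5: print(n,lo,s.sum(),np.percentile(q[s],[2,50,98],axis=0).round(1).tolist())
plan([.60,.17,.26],79.46,13)
E
```

```text
[-0.08   0.494  0.12   1.197  0.     1.673]
stop top [[ 41.  -29.6  44.3]
 [ 48.4   0.3  46.3]
 [ 56.3  30.6  48.9]]
side 70 165 [[-183.4, -14.9, 71.5], [-181.1, -4.3, 85.1], [-132.8, 8.4, 98.2]]
side 100 225 [[-183.2, -15.1, 101.1], [-137.3, -3.6, 112.4], [-124.6, 10.4, 117.3]]
side 118 138 [[-182.6, -14.2, 119.0], [-177.0, -3.6, 126.6], [-163.2, 8.7, 129.9]]
scene 70 67 [[-181.4, 2.0, 70.6], [-170.4, 11.2, 83.8], [-131.8, 14.7, 99.6]]
scene 100 120 [[-179.7, -10.6, 101.2], [-132.8, 8.8, 111.8], [-120.7, 14.2, 117.0]]
scene 118 85 [[-180.8, -8.8, 118.7], [-171.8, 3.2, 125.5], [-129.4, 14.6, 130.5]]
delta world [0.0009 0.2175 0.0529] rotvec [-4.000e-02  3.000e-02 -8.987e+01] total tool [-0.0384 -0.2141 -0.0528]
[-0.003, -0.0165, -0.0041] [-0.0, 0.0, -6.91]
[-0.001, -0.0167, -0.0041] [-0.0, 0.0, -6.91]
[0.0011, -0.0167, -0.0041] [-0.0, 0.0, -6.91]
[0.0031, -0.0164, -0.0041] [-0.0, 0.0, -6.91]
[0.005, -0.016, -0.0041] [-0.0, 0.0, -6.91]
[0.0069, -0.0152, -0.0041] [-0.0, 0.0, -6.91]
[0.0087, -0.0143, -0.0041] [-0.0, 0.0, -6.91]
[0.0104, -0.0131, -0.0041] [-0.0, 0.0, -6.91]
[0.0119, -0.0118, -0.0041] [-0.0, 0.0, -6.91]
[0.0132, -0.0103, -0.0041] [-0.0, 0.0, -6.91]
[0.0143, -0.0086, -0.0041] [-0.0, 0.0, -6.91]
[0.0153, -0.0068, -0.0041] [-0.0, 0.0, -6.91]
[0.016, -0.0049, -0.0041] [-0.0, 0.0, -6.91]
```

```bash
python3 - <<'E'
from h import *
P=C+ux*(-.164); print(P)
plan([P[0],P[1],.27],79.46,16)
E
```

```text
[0.6444992 0.1917329]
delta world [0.0454 0.2393 0.0629] rotvec [-4.000e-02  3.000e-02 -8.987e+01] total tool [ 0.0014 -0.2435 -0.0629]
[0.0001, -0.0152, -0.0039] [-0.0, 0.0, -5.62]
[0.0016, -0.0151, -0.0039] [-0.0, 0.0, -5.62]
[0.0031, -0.0149, -0.0039] [-0.0, 0.0, -5.62]
[0.0045, -0.0145, -0.0039] [-0.0, 0.0, -5.62]
[0.0059, -0.014, -0.0039] [-0.0, 0.0, -5.62]
[0.0072, -0.0134, -0.0039] [-0.0, 0.0, -5.62]
[0.0085, -0.0126, -0.0039] [-0.0, 0.0, -5.62]
[0.0097, -0.0117, -0.0039] [-0.0, 0.0, -5.62]
[0.0108, -0.0107, -0.0039] [-0.0, 0.0, -5.62]
[0.0118, -0.0096, -0.0039] [-0.0, 0.0, -5.62]
[0.0127, -0.0084, -0.0039] [-0.0, 0.0, -5.62]
[0.0135, -0.0071, -0.0039] [-0.0, 0.0, -5.62]
[0.0141, -0.0058, -0.0039] [-0.0, 0.0, -5.62]
[0.0146, -0.0044, -0.0039] [-0.0, 0.0, -5.62]
[0.0149, -0.0029, -0.0039] [-0.0, 0.0, -5.62]
[0.0152, -0.0014, -0.0039] [-0.0, 0.0, -5.62]
```

Request:
drive_tool(steps=[0,-0.0152,-0.0079,0,0,-5.62,-1,0.0016,-0.0151,-0.0079,0,0,-5.62,-1,0.0031,-0.0149,-0.0079,0,0,-5.62,-1,0.0045,-0.0145,-0.0079,0,0,-5.62,-1,0.0059,-0.014,-0.0079,0,0,-5.62,-1,0.0072,-0.0134,-0.0079,0,0,-5.62,-1,0.0085,-0.0126,-0.0079,0,0,-5.62,-1,0.0097,-0.0117,-0.0079,0,0,-5.62,-1])

```text
clock: 8.27
eef_pos: [0.6218, 0.0726, 0.2709]
tool_rot: [0.954, 0.299, -0.0, -0.0]
ft_force: [0.1, 0.1, 0.2]
grip_width: 0.0851
```

Request:
drive_tool(steps=[0.0108,-0.0107,0,0,0,-5.62,-1,0.0118,-0.0096,0,0,0,-5.62,-1,0.0127,-0.0084,0,0,0,-5.62,-1,0.0135,-0.0071,0,0,0,-5.62,-1,0.0141,-0.0058,0,0,0,-5.62,-1,0.0146,-0.0044,0,0,0,-5.62,-1,0.0149,-0.0029,0,0,0,-5.62,-1,0.0152,-0.0014,0,0,0,-5.62,-1])

```text
clock: 8.93
eef_pos: [0.6445, 0.1923, 0.2704]
tool_rot: [0.767, 0.641, -0.0, -0.0]
ft_force: [0.4, -0.2, -0.0]
grip_width: 0.0853
```

```bash
python3 - <<'E'
from h import *
P=C+ux*(-.164)
cloud("wrist"); cloud("wrist")
plan([P[0],P[1],.27],79.46,1)
p,d,w,cam=cloud("wrist","k_wrist"); q=rel(w)
for lo,hi in ((108,118),(122,132)):
  for a,b in ((-160,-100),(-200,-160)):
    s=(d>0)&(q[...,0]<b)&(q[...,0]>a)&(abs(q[...,1])<35)&(q[...,2]>lo)&(q[...,2]<hi)
    if s.sum()>5: print(lo,a,s.sum(),np.percentile(q[s],[1,50,99],axis=0).round(1).tolist())
E
```

```text
delta world [ 0.    -0.002  0.   ] rotvec [-0.04 -0.02  0.21] total tool [-0.0019  0.0004 -0.    ]
[-0.0019, 0.0004, -0.0] [-0.04, -0.02, 0.21]
108 -160 797 [[-139.3, -14.0, 108.2], [-131.8, -2.3, 113.8], [-122.9, 11.2, 116.1]]
108 -200 84 [[-183.0, -14.5, 108.2], [-173.4, -13.5, 112.9], [-164.5, -9.7, 117.7]]
122 -200 851 [[-183.5, -14.0, 122.2], [-174.2, -3.0, 127.0], [-164.6, 9.4, 129.3]]
```

View pics/k_wrist.png

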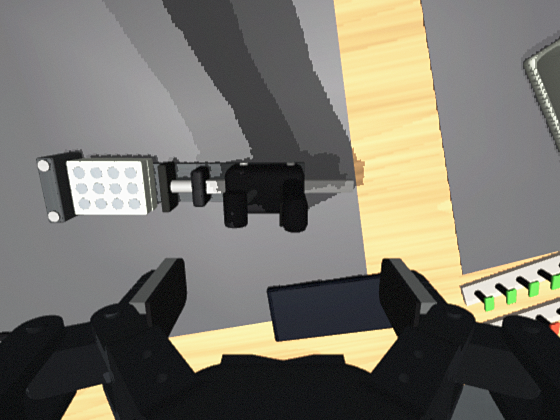

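Request:
drive_tool(steps=[-0.004,-0.0008,0.02,0,0,0.2,-1,-0.004,-0.0008,0.025,0,0,0,-1,0,0,0.025,0,0,0,-1,0,0,0.025,0,0,0,-1,0,0,0.015,0,0,0,-1,0,0,0.007,0,0,0,-1,0,0,0,0,0,0,-1,0,0,0,0,0,0,-1])

```text
clock: 9.75
eef_pos: [0.6418, 0.1826, 0.1543]
tool_rot: [0.771, 0.637, 0.0, 0.0]
ft_force: [0.0, -0.3, 0.2]
grip_width: 0.0853
```

```bash
cat >> h.py <<'E'
def status(tag=None,n="wrist"):
    p0,r,o=T(); print("TCP rel",rel(p0).round(1),"ang",np.round(r.as_euler('xyz',degrees=True),2),"F clamp",np.round([o["ft_force"][:2]@ux,o["ft_force"][:2]@uy,o["ft_force"][2]],1),"w",round(o["grip_width"]*1000,1),"t",o["clock"])
E
python3 - <<'E'
from h import *
status()
p,d,w,cam=cloud("wrist","l_wrist"); q=rel(w)
p,d,w,cam=cloud("side")
q=p[190:370,170:330]; cv2.imwrite("pics/l_crop.png",cv2.resize(q,None,fx=3.3,fy=3.3,interpolation=cv2.INTER_CUBIC)[:,:,::-1])
E
```

```text
TCP rel [-154.5   -1.   154.3] ang [179.99   0.    79.15] F clamp [0.3 0.1 0.2] w 85.3 t 9.75
```

View pics/l_wrist.png

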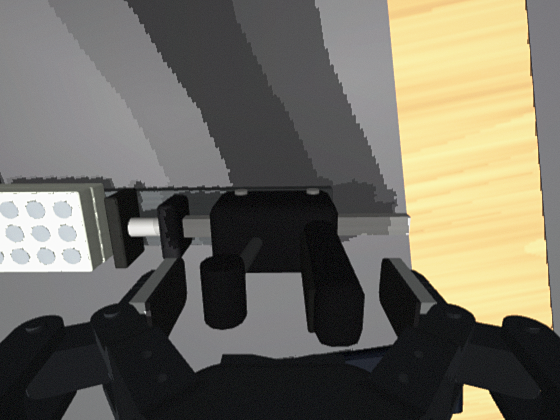

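View pics/l_crop.png

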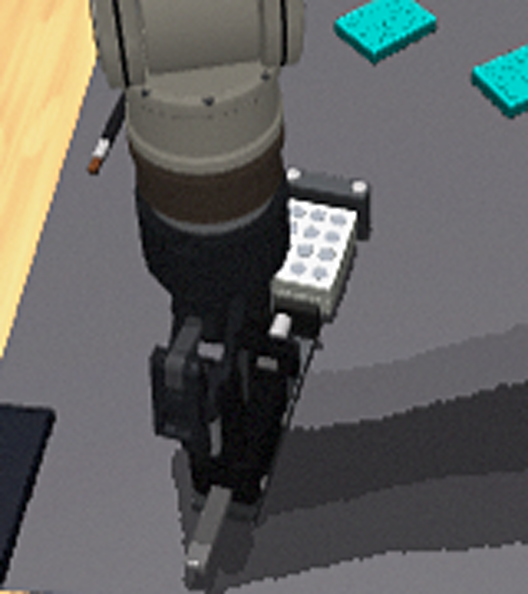

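Request:
drive_tool(steps=[0.005,-0.0005,0.001,0,0,0.2,-1,0.0045,0,0,0,0,0,-1,0,0,0,0,0,0,-1,0,0,0,0,0,0,-0.3,0,0,0,0,0,0,-0.1,0,0,0,0,0,0,0,0,0,0,0,0,0,0,0,0,0,0,0,0,0])

```text
clock: 10.52
eef_pos: [0.6433, 0.1904, 0.1545]
tool_rot: [0.772, 0.636, -0.001, 0.002]
ft_force: [-2.4, -8.2, 5.9]
grip_width: 0.0429
```

```bash
cat >> h.py <<'E'
def parts(p,d,w,row=None):
    q=rel(w); 
    # profile along clamp x near axis: classify white plate, dark pad, stem
    sel=(d>0)&(abs(q[...,1]+1)<6)&(q[...,0]>-115)&(q[...,0]<45)&(q[...,2]>10)&(q[...,2]<60)
    b=np.arange(-115,46,2)
    out=[]
    for x in b:
        s=sel&(q[...,0]>=x)&(q[...,0]<x+2)
        if s.sum()>3: out.append((int(x),round(float(np.median(q[s][:,2]))),int(np.median(p[s].mean(-1)))))
    print(out)
E
python3 - <<'E'
from h import *
status()
p,d,w,cam=cloud("wrist","m_wrist"); parts(p,d,w)
E
```

```text
TCP rel [-162.5   -0.9  154.5] ang [179.87   0.19  78.92] F clamp [ 8.5 -0.9  5.9] w 42.9 t 10.5167
[(-115, 52, 41), (-109, 30, 113), (-107, 30, 111), (-105, 30, 109), (-103, 30, 155), (-101, 30, 216), (-99, 30, 216), (-97, 30, 215), (-95, 30, 215), (-93, 30, 213), (-91, 30, 213), (-89, 30, 214), (-87, 30, 232), (-85, 30, 234), (-83, 34, 17), (-81, 41, 40), (-79, 41, 52), (-77, 41, 49), (-75, 41, 43), (-73, 41, 33), (-71, 40, 65), (-67, 32, 222), (-65, 31, 218), (-63, 31, 214), (-61, 31, 209), (-59, 31, 209), (-57, 31, 204), (-55, 31, 198), (-53, 31, 207), (-51, 30, 190), (-49, 34, 18), (-47, 40, 51), (-45, 40, 52), (-43, 40, 50), (-41, 40, 46), (-37, 36, 87), (-35, 37, 91), (-33, 38, 250), (-31, 38, 250), (-29, 38, 212), (-27, 38, 212), (-25, 39, 212), (-23, 38, 211), (-21, 39, 210), (-19, 38, 250), (-17, 38, 250), (-15, 38, 250), (-13, 38, 211), (-11, 39, 211), (-9, 39, 210), (-7, 38, 210), (-5, 39, 209), (-3, 38, 249), (-1, 38, 249), (1, 38, 250), (3, 38, 210), (5, 39, 209), (7, 39, 209), (9, 38, 208)]
```

View pics/m_wrist.png

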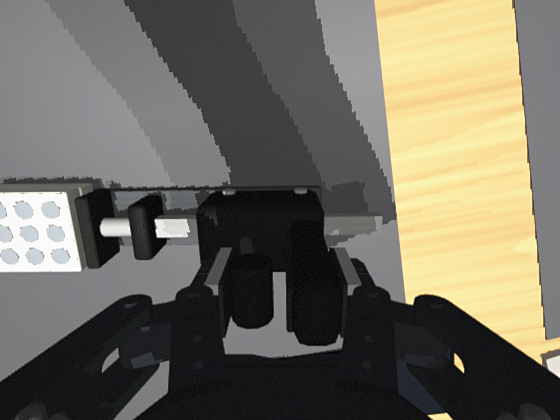

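Request:
drive_tool(steps=[0.0005,0,0,0,0,0,-1,0,0,0,0,0,0,-1,0,0,0,0,0,0,-1,0,0,0,0,0,0,-1,0,0,0,0,0,0,-1,0,0,0,0,0,0,-1])

```text
clock: 11.07
eef_pos: [0.6427, 0.1925, 0.1522]
tool_rot: [0.772, 0.636, -0.001, 0.0]
ft_force: [-0.4, -4.8, -1.9]
grip_width: 0.0854
```

```bash
python3 - <<'E'
from h import *
status()
p,d,w,cam=cloud("wrist","n_wrist"); parts(p,d,w)
E
```

```text
TCP rel [-164.4   -1.9  152.2] ang [-1.7995e+02  9.0000e-02  7.9020e+01] F clamp [ 4.8  0.5 -1.9] w 85.4 t 11.0667
[(-115, 51, 45), (-109, 30, 113), (-107, 30, 112), (-105, 30, 111), (-103, 30, 110), (-101, 30, 110), (-99, 30, 109), (-97, 30, 113), (-95, 30, 212), (-93, 30, 214), (-91, 30, 211), (-89, 30, 210), (-87, 30, 211), (-85, 30, 212), (-83, 34, 17), (-81, 41, 39), (-79, 41, 52), (-77, 41, 49), (-75, 41, 43), (-73, 41, 35), (-71, 40, 66), (-67, 32, 231), (-65, 31, 219), (-63, 31, 208), (-61, 31, 214), (-59, 31, 212), (-57, 31, 212), (-55, 31, 192), (-53, 31, 200), (-51, 31, 209), (-49, 34, 17), (-47, 40, 51), (-45, 40, 52), (-43, 40, 50), (-41, 40, 46), (-37, 37, 87), (-35, 37, 97), (-33, 38, 250), (-31, 38, 250), (-29, 38, 215), (-27, 38, 212), (-25, 39, 212), (-23, 39, 210), (-21, 38, 210), (-19, 38, 250), (-17, 38, 250), (-15, 38, 250), (-13, 38, 213), (-11, 39, 210), (-9, 39, 210), (-7, 39, 209), (-5, 38, 208), (-3, 38, 249), (-1, 38, 249), (1, 38, 249), (3, 39, 208), (5, 38, 209)]
```

View pics/n_wrist.png

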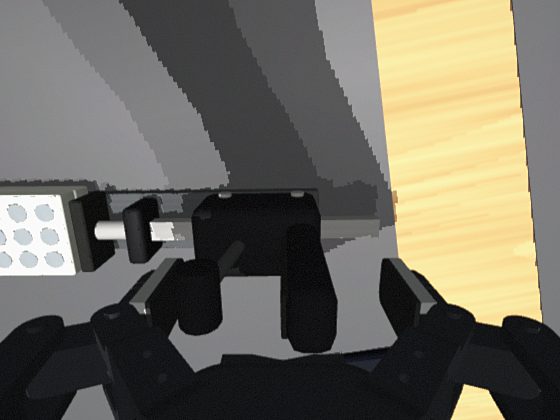

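Request:
drive_tool(steps=[-0.002,0,0.001,0,0,0,-1,0,0,0,0,0,0,-1,0.001,0,0,0,0,0,-0.4,0.001,0,0,0,0,0,-0.1,0,0,0,0,0,0,0.05,0,0,0,0,0,0,0.06,0,0,0,0,0,0,0.06,0,0,0,0,0,0,0.06])

```text
clock: 11.78
eef_pos: [0.6437, 0.1915, 0.154]
tool_rot: [0.772, 0.636, 0.0, 0.002]
ft_force: [-1.5, -6.3, 6.2]
grip_width: 0.04
```

```bash
cat >> h.py <<'E'
def edges(p,d,w):
    q=rel(w); g=p.mean(-1)
    # head front, pad back/front from dark points z 38-43, |y|<18
    s=(d>0)&(q[...,2]>38.5)&(q[...,2]<43)&(g<75)&(abs(q[...,1]+1)<16)&(q[...,0]>-110)&(q[...,0]<0)
    x=np.sort(q[s][:,0]); 
    gaps=np.where(np.diff(x)>5)[0]
    segs=np.split(x,gaps+1); print("dark segs",[(round(np.percentile(a,1),1),round(np.percentile(a,99),1),len(a)) for a in segs if len(a)>30])
    s=(d>0)&(abs(q[...,2]-38)<1.5)&(g>120)&(abs(q[...,1]+1)<20)&(q[...,0]>-60)&(q[...,0]<45)
    print("plate near edge",np.percentile(q[s][:,0],[0.5,1,99]).round(1))
E
python3 - <<'E'
from h import *
status()
p,d,w,cam=cloud("wrist","o_wrist"); edges(p,d,w)
E
```

```text
TCP rel [-163.6   -0.8  154. ] ang [1.7982e+02 1.0000e-01 7.8950e+01] F clamp [ 6.4 -0.4  6.2] w 40.0 t 11.7833
dark segs [(np.float64(-69.4), np.float64(-58.1), 969), (np.float64(-37.6), np.float64(-29.8), 673)]
plate near edge [-28.1 -27.8  10.3]
```

View pics/o_wrist.png

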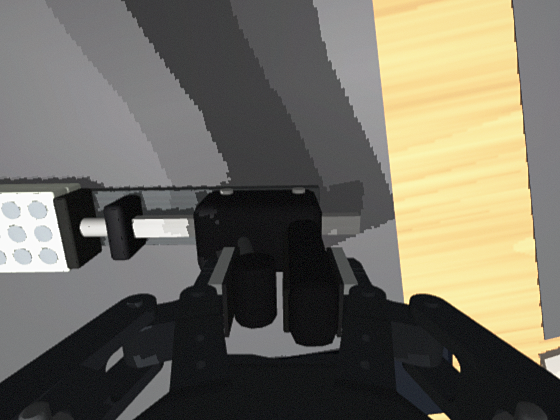

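```bash
cat >> h.py <<'E'
def save(n,tag):
    r=cloud(n,tag); np.savez(f"pics/{tag}.npz",p=r[0],d=r[1],w=r[2]); return r
E
python3 - <<'E'
from h import *
p,d,w,cam=save("wrist","p_wrist"); edges(p,d,w); parts(p,d,w)
save("side","p_side")
q=rel(np.load("pics/p_side.npz")["w"]); 
p,d,w,cam=cloud("scene"); 
q=rel(w); s=(d>0)&(q[...,2]>44)&(q[...,2]<49)&(q[...,0]>20)&(q[...,0]<70)&(abs(q[...,1])<35)
print("stop",np.percentile(q[s],[2,50,98],axis=0).round(1)); 
s=white(p,90)&(d>0)&(abs(q[...,2]-38)<3)&(abs(q[...,0])<60)&(abs(q[...,1])<35); print("plate scene",np.percentile(q[s],[2,50,98],axis=0).round(1))
E
```

```text
dark segs [(np.float64(-69.5), np.float64(-58.3), 975), (np.float64(-37.6), np.float64(-29.7), 680)]
plate near edge [-28.1 -27.8  10.6]
[(-115, 52, 42), (-109, 31, 113), (-107, 30, 111), (-105, 30, 114), (-103, 30, 217), (-101, 30, 217), (-99, 30, 216), (-97, 30, 216), (-95, 30, 217), (-93, 30, 215), (-91, 30, 214), (-89, 30, 220), (-87, 30, 235), (-85, 30, 233), (-83, 30, 234), (-81, 30, 234), (-79, 30, 233), (-77, 30, 232), (-75, 30, 232), (-73, 30, 232), (-71, 32, 24), (-69, 39, 23), (-67, 41, 50), (-65, 41, 49), (-63, 41, 44), (-61, 41, 37), (-59, 41, 50), (-53, 32, 223), (-51, 31, 211), (-49, 31, 208), (-47, 31, 210), (-45, 31, 217), (-43, 31, 208), (-41, 31, 210), (-39, 32, 32), (-37, 36, 24), (-35, 40, 52), (-33, 40, 50), (-31, 40, 50), (-29, 39, 255), (-27, 38, 250), (-25, 38, 250), (-23, 38, 219), (-21, 38, 212), (-19, 39, 212), (-17, 39, 211), (-15, 38, 211), (-13, 38, 250), (-11, 38, 250), (-9, 38, 250), (-7, 38, 212), (-5, 39, 210), (-3, 39, 210), (-1, 39, 209), (1, 39, 210), (3, 38, 249), (5, 38, 249), (7, 38, 249)]
stop [[ 43.5 -26.2  44.1]
 [ 50.9   3.1  46.4]
 [ 58.2  31.7  48.6]]
plate scene [[-27.7 -23.3  35.4]
 [  6.8   1.   38.1]
 [ 41.8  26.8  40.9]]
```

Request:
drive_tool(steps=[0,0,0,0,0,0,-1,-0.001,0,0,0,0,0,-1,-0.001,0,0,0,0,0,-1,0,0,0,0,0,0,-1,0,0,0,0,0,0,-1,0,0,0,0,0,0,-1])

```text
clock: 12.48
eef_pos: [0.6429, 0.1918, 0.1521]
tool_rot: [0.771, 0.636, 0.001, -0.0]
ft_force: [0.1, -0.0, 0.4]
grip_width: 0.0856
```

```bash
python3 - <<'E'
from h import *
status()
p,d,w,cam=save("wrist","q_wrist"); edges(p,d,w)
E
```

```text
TCP rel [-163.8   -1.6  152.1] ang [ 1.7997e+02 -8.0000e-02  7.9060e+01] F clamp [-0.   0.1  0.4] w 85.6 t 12.4833
dark segs [(np.float64(-69.4), np.float64(-58.2), 993), (np.float64(-37.7), np.float64(-29.8), 690)]
plate near edge [-28.  -27.8   8.4]
```

Request:
drive_tool(steps=[0,0,0,0,0,0,-0.6,0.001,0,0,0,0,0,-0.4,0.001,0,0,0,0,0,-0.3,0,0,0,0,0,0,-0.3,0,0,0,0,0,0,-0.3])

```text
clock: 12.95
eef_pos: [0.643, 0.1886, 0.1531]
tool_rot: [0.773, 0.635, -0.003, 0.003]
ft_force: [-2.5, -12.1, 6.6]
grip_width: 0.0561
```

```bash
python3 - <<'E'
from h import *
status()
p,d,w,cam=save("wrist","r_wrist"); edges(p,d,w); status()
E
```

```text
TCP rel [-160.6   -0.9  153.1] ang [179.89   0.48  78.84] F clamp [12.3 -0.2  6.6] w 56.1 t 12.95
dark segs [(np.float64(-63.4), np.float64(-52.1), 977), (np.float64(-37.6), np.float64(-29.6), 661)]
plate near edge [-28.  -27.7  14.6]
TCP rel [-160.6   -0.9  153.1] ang [179.89   0.48  78.83] F clamp [12.8  0.1  7.8] w 55.4 t 13.0
```

View pics/r_wrist.png

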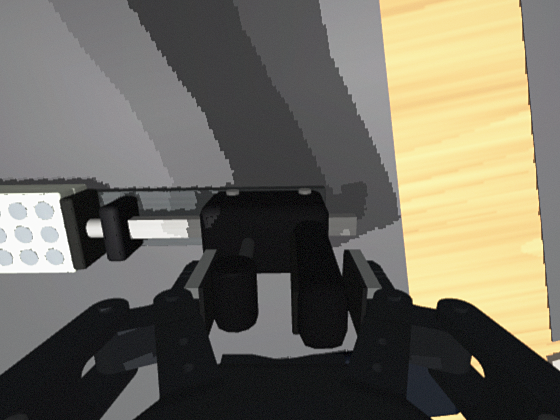

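Request:
drive_tool(steps=[0,0,0,0,0,0,-0.26,0,0,0,0,0,0,-0.22,0,0,0,0,0,0,-0.22,0,0,0,0,0,0,-0.22])

```text
clock: 13.33
eef_pos: [0.643, 0.1883, 0.1532]
tool_rot: [0.773, 0.635, -0.003, 0.004]
ft_force: [-3.5, -13.1, 7.9]
grip_width: 0.0521
```

```bash
python3 - <<'E'
from h import *
status()
p,d,w,cam=save("wrist","s_wrist"); edges(p,d,w); status()
E
```

```text
TCP rel [-160.4   -0.8  153.2] ang [179.88   0.49  78.82] F clamp [13.6 -1.1  7.9] w 52.1 t 13.3333
dark segs [(np.float64(-62.1), np.float64(-51.0), 976), (np.float64(-37.6), np.float64(-29.7), 662)]
plate near edge [-28.1 -27.8  14.7]
TCP rel [-160.4   -0.8  153.2] ang [179.88   0.49  78.82] F clamp [13.5 -0.4  8.2] w 52.5 t 13.3833
```

Request:
drive_tool(steps=[0,0,0,0,0,0,-0.18,0,0,0,0,0,0,-0.14,0,0,0,0,0,0,-0.14,0,0,0,0,0,0,-0.14])

```text
clock: 13.72
eef_pos: [0.643, 0.1882, 0.1533]
tool_rot: [0.773, 0.635, -0.003, 0.004]
ft_force: [-3.3, -13.7, 7.6]
grip_width: 0.0489
```

```bash
python3 - <<'E'
from h import *
status()
p,d,w,cam=save("wrist","t_wrist"); edges(p,d,w); status()
pp,r,o=T()
t=r.inv().apply((w-pp).reshape(-1,3)).reshape(420,560,3)
q=rel(w)
for a,b in ((-160,-110),(-200,-155)):
    s=(d>0)&(q[...,0]>a)&(q[...,0]<b)&(abs(q[...,1]+1)<9)&(q[...,2]>105)&(q[...,2]<131)&(p.mean(-1)<60)
    print(np.percentile(q[s],[1,50,99],axis=0).round(1).tolist())
E
```

```text
TCP rel [-160.3   -0.8  153.3] ang [179.88   0.5   78.81] F clamp [14.1 -0.8  7.6] w 48.9 t 13.7167
dark segs [(np.float64(-61.4), np.float64(-50.1), 981), (np.float64(-37.5), np.float64(-29.6), 662)]
plate near edge [-27.9 -27.7  15.2]
TCP rel [-160.3   -0.8  153.3] ang [179.87   0.5   78.82] F clamp [14.5 -0.7  8.1] w 48.7 t 13.7667
[[-153.2, -9.8, 106.8], [-141.9, -2.7, 115.0], [-115.8, 7.7, 130.4]]
[[-197.4, -9.9, 106.4], [-174.9, -3.1, 126.9], [-164.1, 7.5, 129.2]]
```

View pics/t_wrist.png

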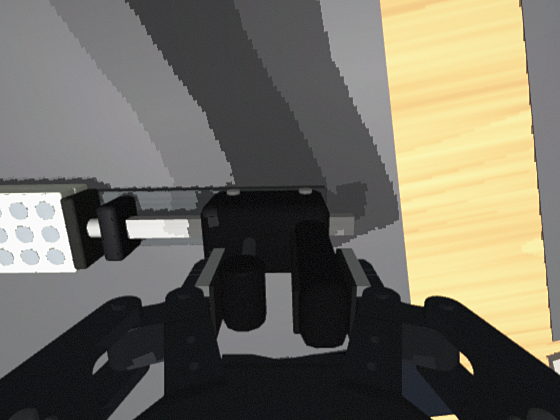

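Request:
drive_tool(steps=[0,0,0,0,0,0,-0.14,0,0,0,0,0,0,-0.14,0,0,0,0,0,0,-0.14,0,0,0,0,0,0,-0.14,0,0,0,0,0,0,-0.14,0,0,0,0,0,0,-0.14])

```text
clock: 14.27
eef_pos: [0.643, 0.1882, 0.1533]
tool_rot: [0.773, 0.635, -0.003, 0.004]
ft_force: [-3.1, -13.9, 8.2]
grip_width: 0.0488
```

```bash
python3 - <<'E'
from h import *
p,d,w,cam=save("wrist","u_wrist"); edges(p,d,w); status()
p,d,w,cam=cloud("side","u_side")
c=np.vstack([p[200:340,190:310]]); c=cv2.resize(c,None,fx=4,fy=4,interpolation=cv2.INTER_CUBIC)
p,d,w,cam=cloud("scene","u_scene"); e=cv2.resize(p[200:300,290:440],None,fx=3.5,fy=3.5,interpolation=cv2.INTER_CUBIC)
cv2.imwrite("pics/u1.png",c[:,:,::-1]);cv2.imwrite("pics/u2.png",e[:,:,::-1])
E
```

```text
dark segs [(np.float64(-61.3), np.float64(-50.0), 987), (np.float64(-37.4), np.float64(-29.8), 663)]
plate near edge [-28.1 -27.8  14.9]
TCP rel [-160.3   -0.8  153.3] ang [179.88   0.5   78.82] F clamp [14.4 -0.5  7.7] w 49.1 t 14.3167
```

View pics/u1.png

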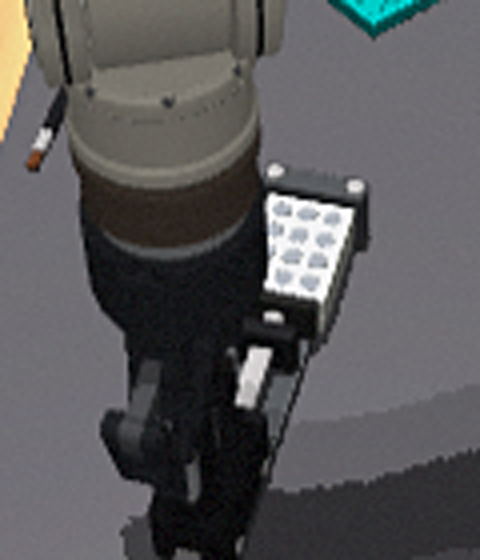

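View pics/u2.png

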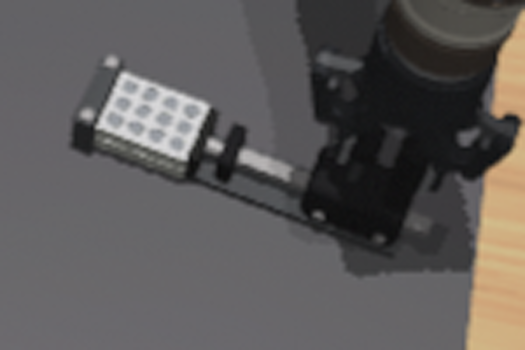

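View pics/u_scene.png

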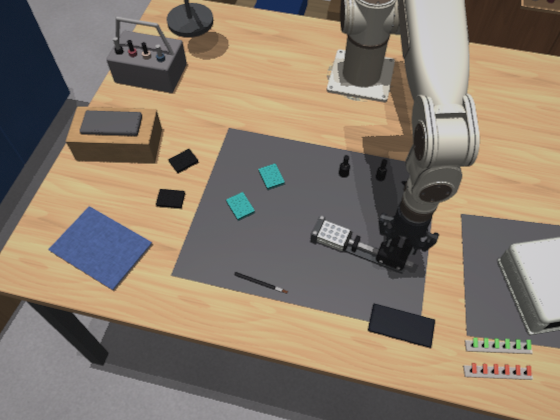

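```bash
python3 - <<'E'
from workcell import job_done
print(job_done())
E
```

```text
the job is handed in; nothing more can be done
None
```

The loose plate is on top of the clamped one, both are pressed against the end stop, and the fingers are holding the trigger squeezed. I handed the job in at about 14.5 s of the 64 s allowed.

**Plate placing:** After letting go, the top plate measured within about 0.5 mm of the lower one's position, and their angles agreed.

**Pumping:** I used three squeezes with two full releases between them. The last was a slow partial squeeze with a look after each step. It took the roller back about 13.5 of its 22 mm.

**Last checks:**
- **Against the stop:** the pad no longer moved while the ram kept feeding, and the pictures show the plates against the stop.
- **Spring:** the bare stem measured about 12.6 mm against 22 mm untouched. That is about 9.4 mm pressed in, give or take 1 mm, and well short of bottoming. It had not moved after another half second of holding.
- **Trigger:** the roller was pushing back with about 14 N at the end. The finger behind the handle may have been about 1 mm short of touching it.
- **Bystanders:** the bottles, brush and phone looked unmoved in the last scene picture.

**One disagreement:** the second squeeze appeared to feed the ram about 12 mm in my pictures, more than the 7 to 9 mm stated. I did not find out why. The spring figure comes from the stem itself, so it does not depend on that.

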